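Sort culture vessels after the microscope

TASK

Clear the mixed vessels beside the microscope: lay both blue-capped flasks flat in the steel tray and set both unmarked dishes, lid up, side by side in the green tray. Only when those four are put away, pick up the contaminated dish (red tape cross on its lid) and set it lid up in the red pan; do not touch it with the gripper before then. Set every vessel down flat on the tray floor without dropping it, and leave the white tub and the blue tube rack where they stand.

Things in the scene. Friction and masses are not known exactly. Their poses are not given: they have to be found in the camera images.
- flask_a: First empty clear culture flask lying flat, blue ribbed screw cap at one end; 96 mm long (x), 52 mm wide (y), 25 mm high, 35 g. Origin: middle of length and width, on its underside; +x to the cap, +z up. The straight 52 mm wide body spans x = -48 to +16 mm, then narrows to the cap (24 mm across, x = 30 to 48 mm). Grip across the width at the origin.
- flask_b: Second empty clear culture flask lying flat, blue ribbed screw cap at one end; 96 mm long (x), 52 mm wide (y), 25 mm high, 35 g. Origin: middle of length and width, on its underside; +x to the cap, +z up. The straight 52 mm wide body spans x = -48 to +16 mm, then narrows to the cap (24 mm across, x = 30 to 48 mm). Grip across the width at the origin (same as flask_a).
- dish_a: closed 60 mm culture dish: clear lid 60 mm in diameter (its widest part, from 3 to 15 mm height) over a base 55 mm in diameter, amber agar with small cream colonies inside; 15 mm high, about 30 g, lid fixed to base. Origin: centre of its underside; +z up through the lid; its yaw does not matter. Unmarked lid.
- dish_b: closed 60 mm culture dish: clear lid 60 mm in diameter (its widest part, from 3 to 15 mm height) over a base 55 mm in diameter, amber agar with small cream colonies inside; 15 mm high, about 30 g, lid fixed to base. Origin: centre of its underside; +z up through the lid; its yaw does not matter. Unmarked lid, same as dish_a.
- dish_marked: closed 60 mm culture dish: clear lid 60 mm in diameter (its widest part, from 3 to 15 mm height) over a base 55 mm in diameter, amber agar with dark mould spots inside; 15 mm high, about 30 g, lid fixed to base. Origin: centre of its underside; +z up through the lid; its yaw does not matter. Contaminated: its lid bears a diagonal cross of red tape, strips 54 mm by 11 mm. Same size as dish_a.
- steel_tray: Shallow bare stainless-steel tray, 146 by 206 by 20 mm, for the flasks; both fit side by side with their lengths along the tray's x. It is fixed, stands on the bench and does not move. Origin: centre of its underside; x and y along its sides, its floor is 3 mm above the origin and its walls 3 mm thick; inside 140 mm (x) by 200 mm (y), walls up to 20 mm above the bench
- green_tray: Shallow green plastic tray, 126 by 166 by 20 mm, for the unmarked dishes; both fit side by side along the tray's y (with the fingers closing along its x). It is fixed, stands on the bench and does not move. Origin: centre of its underside; x and y along its sides, its floor is 3 mm above the origin and its walls 3 mm thick; inside 120 mm (x) by 160 mm (y), walls up to 20 mm above the bench
- red_pan: Red square autoclave pan, 130 by 130 by 30 mm, for the contaminated dish; two small tabs stick out at y = +-76 mm. It is fixed, stands on the bench and does not move. Origin: centre of its underside; x and y along its sides, its floor is 3 mm above the origin and its walls 3 mm thick; inside 124 mm (x) by 124 mm (y), walls up to 30 mm above the bench
- tub: Bystander: round white screw-lid tub, 90 mm across, 102 mm high, loose, 0.45 kg. Origin: centre of its underside.
- tube_rack: Bystander: blue rack with five capped tubes (blue and pink caps), 125 mm (x) by 72 mm (y), 115 mm high over the caps, loose, 0.5 kg. Origin: centre of its underside.

How it is judged (in metres and radians):
On the way, in this order (a step that is already met when the one before it is completed fails the run):
1. both flasks lie flat in the steel tray and both unmarked dishes stand lid up in the green tray (x of flask_a in the frame of steel_tray between -0.07 and 0.07 m and y of flask_a in the frame of steel_tray between -0.1 and 0.1 m and z of flask_a in the frame of steel_tray between -0.003 and 0.008 m and angle between each of flask_a, flask_b, dish_a, dish_b's own z axis and vertical below 0.12 rad and x of flask_b in the frame of steel_tray between -0.07 and 0.07 m and y of flask_b in the frame of steel_tray between -0.1 and 0.1 m and z of flask_b in the frame of steel_tray between -0.003 and 0.008 m and x of dish_a in the frame of green_tray between -0.06 and 0.06 m and y of dish_a in the frame of green_tray between -0.08 and 0.08 m and z of dish_a in the frame of green_tray between -0.003 and 0.008 m and x of dish_b in the frame of green_tray between -0.06 and 0.06 m and y of dish_b in the frame of green_tray between -0.08 and 0.08 m and z of dish_b in the frame of green_tray between -0.003 and 0.008 m), for 0.2 s.
2. the contaminated dish stands lid up on the floor of the red pan (x of dish_marked in the frame of red_pan between -0.062 and 0.062 m and y of dish_marked in the frame of red_pan between -0.062 and 0.062 m and z of dish_marked in the frame of red_pan between -0.003 and 0.008 m and angle between dish_marked's own z axis and vertical below 0.12 rad), for 0.2 s.
At the end, for the whole second after the job is handed in: Both flasks flat in the steel tray, both unmarked dishes lid up in the green tray, the contaminated dish lid up in the red pan: each origin inside the walls, underside within 5 mm of the tray's floor, tilt under 0.12 rad, at rest (under 0.02 m/s) (all of step 1 and all of step 2 and linear speed of each of flask_a, flask_b, dish_a, dish_b, dish_marked below 0.02 m/s); the robot touches nothing.
It fails at once if the fingers touch the contaminated dish before the four clean vessels are all in their trays (contact force between the fingers and dish_marked above 0.5 N and not ((x of flask_a in the frame of steel_tray between -0.07 and 0.07 m and y of flask_a in the frame of steel_tray between -0.1 and 0.1 m and z of flask_a in the frame of steel_tray between -0.003 and 0.008 m and angle between flask_a's own z axis and vertical below 0.12 rad) and (x of flask_b in the frame of steel_tray between -0.07 and 0.07 m and y of flask_b in the frame of steel_tray between -0.1 and 0.1 m and z of flask_b in the frame of steel_tray between -0.003 and 0.008 m and angle between flask_b's own z axis and vertical below 0.12 rad) and (x of dish_a in the frame of green_tray between -0.06 and 0.06 m and y of dish_a in the frame of green_tray between -0.08 and 0.08 m and z of dish_a in the frame of green_tray between -0.003 and 0.008 m and angle between dish_a's own z axis and vertical below 0.12 rad) and (x of dish_b in the frame of green_tray between -0.06 and 0.06 m and y of dish_b in the frame of green_tray between -0.08 and 0.08 m and z of dish_b in the frame of green_tray between -0.003 and 0.008 m and angle between dish_b's own z axis and vertical below 0.12 rad))).
It fails at once if a vessel is dropped (moves at more than 0.6 m/s while not held, a fall of about 20 mm) ((linear speed of flask_a above 0.6 m/s and contact force between the fingers and flask_a below 0.05 N) or (linear speed of flask_b above 0.6 m/s and contact force between the fingers and flask_b below 0.05 N) or (linear speed of dish_a above 0.6 m/s and contact force between the fingers and dish_a below 0.05 N) or (linear speed of dish_b above 0.6 m/s and contact force between the fingers and dish_b below 0.05 N) or (linear speed of dish_marked above 0.6 m/s and contact force between the fingers and dish_marked below 0.05 N)).
It fails at once if the tub or the tube rack is moved by more than 20 mm (distance of any of tub, tube_rack from where it was at the start of the episode above 0.02 m).
It also fails if it takes over 106 s, if anything falls off the work surface, if the arm or the gripper's body presses on something with over 40 N, if the wrist force passes 120 N, or if a joint passes its speed limit or range.

ROBOT

A 6-joint arm with a two-finger parallel gripper is mounted at the origin on the work surface. World frame = base frame: x ahead of the robot, y to its left, z up, the work surface at z = 0. Lengths are in mm, angles in rad, forces in N, time in s.
With the tool pointing down it reaches from about 425 to 950 mm from the base axis. Payload 3.5 kg.
Tool frame: the origin (TCP) lies midway between the tips of the shut fingers; the grasp point (between the pads) lies arm.pinch_z behind it (arm.pinch_z is the distance from the TCP to the grasp point, in mm); z points along the fingers, y is the line along which they close (so a half turn about z gives the same grasp; the last joint's range is limited). The gripper opens to 85 mm and grips with 20 to 120 N. Pads are 22 mm wide; open, the fingers measure 114 mm over their backs; the gripper's body (76 mm by 85 mm) begins 54 mm behind the grasp point. The pads swing forward as they close: fully open they stand 13 mm farther back than shut.
Start: joints at [0.951, 0.286, 1.577, -0, 1.279, -0.15], TCP at [305.541, 601.873, 231.325] pointing down, gripper open.
Joint ranges: [-2.77, 2.77], [-0.9, 2.22], [0.21, 2.48], [-1.53, 4.67], [0.24, 2.81], [-2.84, 2.84]. Speed limits (rad/s): [2.79, 2.79, 3.14, 3.14, 3.14, 3.14].

INTERFACE

Orientations are given as [roll, pitch, yaw] about the fixed x, y, z axes, in that order (R = Rz(yaw) Ry(pitch) Rx(roll)).
In Python, from bench import arm, get_image, camera_params gives the robot as it stands. Calls block until the motion is done:
- arm.reach(position, orientation): joint-space move of the TCP to a pose.
- arm.servo_line(position, rotation=None, velocity=150, contact_N=None): straight line of the TCP; rotation=None keeps the orientation; velocity is the mean speed in mm/s. With contact_N (N) it stops when the force on the tool has changed by that much, and returns True; else False.
- arm.movej(angles): joint-space move.
- arm.move_gripper(opening): opening from 0.0 (shut) to 1.0 (fully open); the grip force is fixed at half the most; returns when the fingers have stopped.
- arm.hold(seconds).
- arm.solve_ik(position, orientation): joint angles nearest the present ones, or None.
- arm.state(): the state.
- get_image(name): name is "scene" or "top"; returns (picture, depth): 420x560x3 uint8, red, green, blue; 420x560 float32, mm along the optical axis (not along the pixel's ray), 0 where there is no reading.
- camera_params(name): a dict with "K" (3x3 intrinsics, pixels), "R" (3x3) and "t" (3): a world point X has camera coordinates R X + t. Camera axes: x right, y down, z forward; pixel columns grow to the right and rows downward; lengths in mm; the calibration is good to about 2 mm. A picture is of the moment at which its call begins. camera_params takes no time and is no camera call.
A pose or a line that the arm cannot do raises arm.IKError and nothing moves.
- arm.job_done(): hands the job in; it is judged then, once.
The state is a dict: "time": time; "q": joint angles; "qvel": joint speeds; "tau": joint torques, N m; "ee_pos": TCP position; "tcp_rot": TCP orientation; "contact_force": force on the tool from outside, world axes, zero at the start; "ft_torque": the same for the moment, N m; "grip_width": opening from 0.0 (shut) to 1.0 (fully open); "finger_force": force on a finger pad.
Only numpy, scipy, OpenCV 4.12 (cv2) and the standard library are available. Lean on these libraries where they do the work, as an engineer would, in place of code of your own. Each camera call takes 0.05 s, during which the arm holds its last target. There are 200 camera calls.

## Working session

There is one attempt and no reset: what is moved stays moved. The work goes in short steps, each a Python script; the robot and the scene stay as the last script left them, time stands still between calls to the robot, and variables do not carry over. Pictures are saved under pics/ and viewed, at most 14 in all, crops included, and the job is handed in when it is done.

```bash
mkdir -p pics; python3 - <<'E'
from bench import arm,get_image,camera_params
import cv2,numpy as np
for n in("scene","top"):
    im,d=get_image(n); np.savez(f"{n}0.npz",im=im,d=d)
    cv2.imwrite(f"pics/{n}0.png",im[:,:,::-1]); p=camera_params(n); print(n,p,(d==0).mean())
print(arm.pinch_z,arm.state())
E
```

```text
scene {'K': array([[512.42268082,   0.        , 275.23667986],
       [  0.        , 512.42268082, 200.32518153],
       [  0.        ,   0.        ,   1.        ]]), 'R': array([[-0.23069268,  0.97287804, -0.01700621],
       [ 0.58402762,  0.12446537, -0.80213472],
       [-0.77826257, -0.19497871, -0.59690089]]), 't': array([ 120.57086748, -250.54275501, 2098.73411654])} 0.003996598639455782
top {'K': array([[480.37012244,   0.        , 279.23070217],
       [  0.        , 480.37012244, 209.06577783],
       [  0.        ,   0.        ,   1.        ]]), 'R': array([[-0.0201406 , -0.9997405 , -0.01064356],
       [-0.99126594,  0.02135536, -0.13013753],
       [ 0.13033105,  0.00792955, -0.99143882]]), 't': array([   6.29119332,  528.14998312, 1407.76426727])} 0.00375
18.700000000000003 {'time': 0.1, 'q': array([ 9.50997592e-01,  2.87165521e-01,  1.57800390e+00, -1.26857287e-05,
        1.27860998e+00, -1.50016397e-01]), 'qvel': array([-3.05476197e-03, -5.68692100e-04, -2.26581143e-03,  7.46183632e-04,
       -2.67848159e-03,  1.15705401e-05]), 'tau': array([ 3.98333495e-04, -4.07296944e+01, -2.93701386e+01, -1.34923566e-04,
        3.38220336e-03,  1.93613957e-06]), 'ee_pos': array([305.20958235, 601.40023475, 230.04098387]), 'tcp_rot': array([-3.13942865e+00, -3.14814748e-04,  2.67181364e+00]), 'contact_force': array([ 0.16214935,  0.9449334 , -0.70324971]), 'ft_torque': array([ 0.03305982, -0.05285458,  0.00945508]), 'finger_force': 0.0, 'grip_width': 0.9971604344200825}
```

View pics/top0.png

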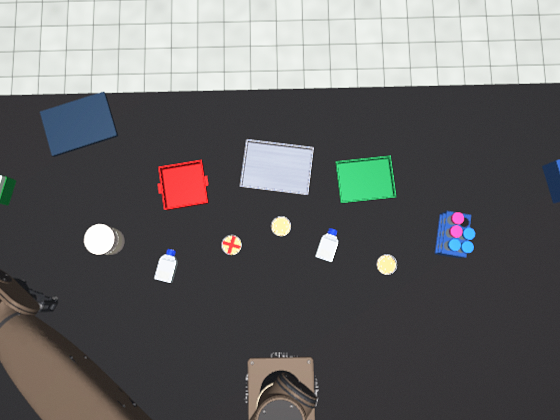

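View pics/scene0.png

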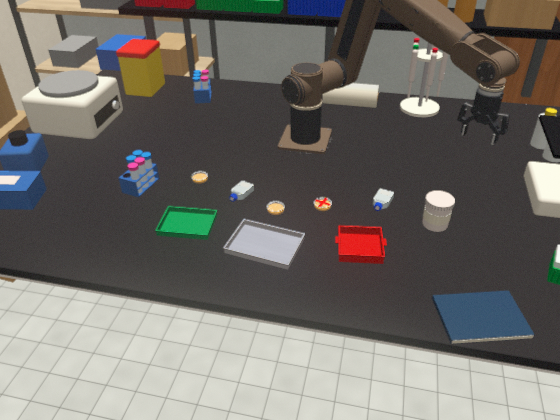

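The top view shows everything: red pan (183,185), steel tray (277,167), green tray (366,179), flasks (167,266) and (327,245), plain dishes (281,226) and (387,264), marked dish (231,245), tub (100,239), rack (457,234). The scene view agrees with this layout. Next I measure with masks.

```bash
cat > vis.py <<'E'
import cv2,numpy as np
from bench import camera_params
def ray(n,uv,z):
    p=camera_params(n); uv=np.atleast_2d(uv).astype(float)
    c=-p["R"].T@p["t"]; d=np.c_[uv,np.ones(len(uv))]@np.linalg.inv(p["K"]).T@p["R"]
    return (c+d*((z-c[2])/d[:,2])[:,None])[:,:2]
def big(mask,c,r):
    m=np.zeros(mask.shape,np.uint8); y,x=np.ogrid[:mask.shape[0],:mask.shape[1]]
    m[(mask)&((x-c[0])**2+(y-c[1])**2<r*r)]=255
    cs,_=cv2.findContours(m,cv2.RETR_EXTERNAL,cv2.CHAIN_APPROX_NONE)
    return cv2.convexHull(np.vstack([k for k in cs if cv2.contourArea(k)>6]))[:,0], m
def rect(n,hull,z):
    (x,y),(w,h),a=cv2.minAreaRect(ray(n,hull,z).astype(np.float32))
    if w<h: w,h,a=h,w,a+90
    return np.round([x,y,w,h,(a+90)%180-90],1)   # a = long-axis direction, deg
def masks(im):
    H,S,V=cv2.split(cv2.cvtColor(im,cv2.COLOR_RGB2HSV)); return H,S,V
E
python3 - <<'E'
from vis import *
T=np.load("top0.npz");S=np.load("scene0.npz")
h,s,v=masks(T["im"]); bright=v>70
for nm,c,r,z in[("steel",(277,167),50,20),("green",(366,179),42,20),("red",(183,185),40,30),
  ("flA",(167,266),24,18),("flB",(327,245),24,18),("d1",(281,226),16,12),("d2",(387,264),16,12),("dm",(231,245),16,12),
  ("tub",(100,239),30,102),("rack",(457,234),36,60)]:
    hu,m=big(bright,c,r); print(nm,rect("top",hu,z),"depthZ",end=" ")
    d=T["d"]; u,w=np.round(hu.mean(0)).astype(int); p=camera_params("top")
    X=p["R"].T@(np.linalg.inv(p["K"])@[u,w,1]*d[w,u]-p["t"]); print(X.round())
    if nm[:2]=="fl":
        hc,_=big((h>105)&(h<130)&(s>150)&bright,c,24); print("  cap",ray("top",hc,12).mean(0).round())
h,s,v=masks(S["im"])
for nm,c,r,z in[("d1",(276,208),12,12),("d2",(200,177),12,12),("dm",(323,204),13,12),("flA",(384,199),18,15),("flB",(241,190),18,15)]:
    hu,m=big(v>90,c,r); print("scene",nm,rect("scene",hu,z))
E
```

```text
steel [662.8   1.6 213.5 154.   81.7] depthZ [684.   6.   2.]
green [ 618.1 -269.2  173.1  133.1  -85.2] depthZ [ 617. -271.    2.]
red [610.8 288.  156.6 140.1 -81.7] depthZ [620. 301.   3.]
flA [369.2 335.9  99.9  59.8 -15.1] depthZ [371. 333.  27.]
  cap [408. 326.]
flB [ 421.4 -149.    99.4   54.9  -20.1] depthZ [ 424. -149.   17.]
  cap [ 460. -163.]
d1 [479.3  -5.8  61.   60.7  -1.2] depthZ [476.  -6.  13.]
d2 [ 358.2 -322.6   63.    59.6   88.8] depthZ [ 358. -325.    7.]
dm [ 4.263e+02  1.434e+02  6.350e+01  6.060e+01 -2.000e-01] depthZ [428. 144.   9.]
tub [445.7 496.8 117.9  88.4  88.8] depthZ [444. 492. 103.]
rack [ 440.  -518.1  134.5  112.1  -10.7] depthZ [ 437. -492.  113.]
scene d1 [485.1  -9.7  77.4  60.6  12.6]
scene d2 [ 365.2 -323.4   86.6   58.6   19.4]
scene dm [430.5 140.8  79.2  61.   10. ]
scene flA [372.1 334.2 129.8  61.2 -15.1]
scene flB [ 424.8 -150.   123.9   74.6  -19.9]
```

Sizes and heights match the spec and both views agree. I'll pick flask A first, using a touch on the bench to calibrate the fingertip height.

```bash
cat > mv.py <<'E'
import numpy as np
from bench import arm
D=np.deg2rad
TR={"steel":(662.8,1.6,D(-8.3)),"green":(618.1,-269.2,D(4.8)),"red":(610.8,288.0,D(8.3))}
HI=170
def st(tag):
    s=arm.state(); print(tag,"t%.1f"%s["time"],"tcp",s["ee_pos"].round(1),"grip %.3f"%s["grip_width"],"ff %.1f"%s["finger_force"],"F",s["contact_force"].round(1)); return s
def loc(tray,x,y):
    X,Y,a=TR[tray]; return X+x*np.cos(a)-y*np.sin(a), Y+x*np.sin(a)+y*np.cos(a)
def down(yaw): return [np.pi,0,yaw]
def pick(x,y,yaw,open_,lift,zmin=-16):
    """touch the bench with the open fingers, back off by lift, close, raise"""
    arm.move_gripper(open_)
    arm.reach([x,y,HI],down(yaw)); arm.servo_line([x,y,30],velocity=200)
    hit=arm.servo_line([x,y,zmin],velocity=30,contact_N=4); z=st(f"touch {hit}")["ee_pos"][2]
    if not hit or z>8: raise SystemExit("unexpected touch")
    arm.servo_line([x,y,z+lift],velocity=40); zg=arm.state()["ee_pos"][2]
    arm.move_gripper(0.0); st("gripped")
    arm.servo_line([x,y,HI],velocity=150); st("raised"); return zg
def place(x,y,yaw,zg,open_):
    arm.reach([x,y,HI],down(yaw)); st("over"); arm.servo_line([x,y,zg+20],velocity=150)
    hit=arm.servo_line([x,y,zg+1],velocity=25,contact_N=3); st(f"down {hit}")
    arm.move_gripper(open_); arm.hold(0.2)
    arm.servo_line([x,y,HI],velocity=150); st("clear")
E
python3 - <<'E'
from mv import *
zg=pick(369.2,335.9,D(-15.1)+np.pi,0.85,5)
open("zg","w").write(str(zg))
from bench import get_image; import cv2
cv2.imwrite("pics/pA.png",get_image("scene")[0][:300,150:,::-1])
E
```

```text
touch True t3.5 tcp [369.  335.8  -8.5] grip 0.851 ff 2.2 F [-0.8 -0.4  4.3]
gripped t4.1 tcp [369.6 336.2  -3.1] grip 0.597 ff 64.8 F [-0.4 -0.5  4. ]
raised t5.4 tcp [368.5 335.5 168.7] grip 0.598 ff 62.5 F [ 0.3 -0.4 -1. ]
```

```bash
python3 - <<'E'
from mv import *
x,y=loc("steel",0,46); yaw=D(-8.3)+np.pi
place(x,y,yaw,float(open("zg").read())+3,0.78)
zg=pick(421.4,-149.0,D(-20.1)+np.pi,0.85,6)
open("zg","w").write(str(zg))
from bench import get_image; import cv2
cv2.imwrite("pics/pB.png",cv2.resize(get_image("scene")[0][100:300,100:420,::-1],None,fx=2.4,fy=2.4))
E
```

```text
over t7.0 tcp [668.9  48.3 170. ] grip 0.593 ff 62.5 F [-0.3 -0.1 -0.1]
down False t9.1 tcp [669.5  47.1   0.7] grip 0.593 ff 62.6 F [-0.  -0.2 -0.3]
clear t10.8 tcp [668.6  47.2 168.4] grip 0.782 ff 0.0 F [0.2 0.2 0.2]
touch True t14.3 tcp [ 421.3 -149.    -8.5] grip 0.851 ff 2.6 F [-1.2  0.2  5.3]
gripped t14.9 tcp [ 421.6 -149.1   -2.4] grip 0.597 ff 63.7 F [0.7 0.8 1.6]
raised t16.2 tcp [ 420.7 -148.6  168.8] grip 0.600 ff 63.4 F [-0.8  0.5  0. ]
```

View pics/pB.png

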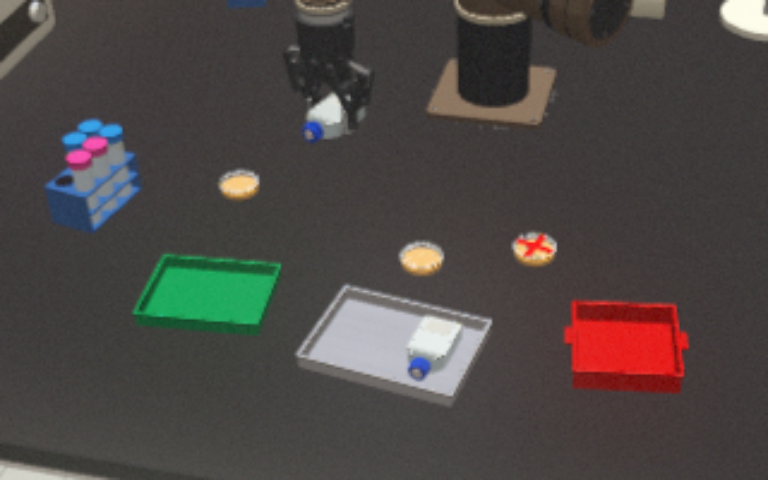

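Flask A lies flat in the steel tray (crop (435,345)) and flask B is held (crop (330,115)). Next I place B, then the first dish.

```bash
python3 - <<'E'
from mv import *
x,y=loc("steel",0,-46)
place(x,y,D(-8.3)+np.pi,float(open("zg").read())+2.2,0.78)
g=D(94.8)
zg=pick(358.2,-322.6,g,0.97,7.5)
open("zg","w").write(str(zg))
from bench import get_image; import cv2
cv2.imwrite("pics/pC.png",cv2.resize(get_image("scene")[0][100:300,100:420,::-1],None,fx=2.4,fy=2.4))
E
```

```text
over t17.3 tcp [655.3 -44.4 169.5] grip 0.597 ff 63.3 F [-0.2  0.1 -1.3]
down True t19.1 tcp [655.7 -43.8   0.7] grip 0.596 ff 63.8 F [0.6 0.3 3.6]
clear t20.9 tcp [655.3 -43.8 168.4] grip 0.784 ff 0.0 F [ 0.4  0.9 -0. ]
touch True t24.9 tcp [ 358.2 -322.5  -12.1] grip 0.971 ff 2.4 F [-1.1  0.7  4.5]
gripped t25.6 tcp [ 358.6 -323.1   -4.1] grip 0.677 ff 64.2 F [-0.   0.2  4.1]
raised t26.9 tcp [ 357.7 -321.9  168.8] grip 0.679 ff 64.1 F [-0.1 -0.3 -0.7]
```

View pics/pC.png

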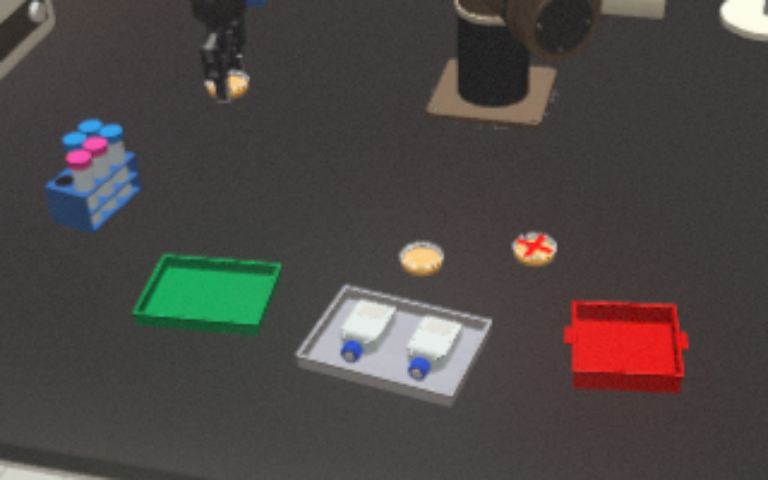

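Both flasks are flat in the steel tray (crop (367,325) and (435,345)) and the first dish is held level (228,85). Continuing with both dishes.

```bash
python3 - <<'E'
from mv import *
g=D(94.8); zg=float(open("zg").read())
x,y=loc("green",0,-38); place(x,y,g,zg+2.2,0.85)
zg=pick(479.3,-5.8,g,0.97,8)
x,y=loc("green",0,38); place(x,y,g,zg+2.2,0.85)
arm.reach([430,60,250],down(g))
import vis,cv2; from bench import get_image
im,d=get_image("top"); im2,_=get_image("scene"); np.savez("top1.npz",im=im,d=d)
a=cv2.resize(im[130:290,150:430,::-1],(780,446)); cv2.imwrite("pics/t1.png",a)
cv2.imwrite("pics/s1.png",cv2.resize(im2[100:300,100:420,::-1],None,fx=2.4,fy=2.4))
E
```

```text
over t28.0 tcp [ 620.4 -307.3  169.6] grip 0.674 ff 64.1 F [-0.4  0.  -0.1]
down True t29.8 tcp [ 620.9 -306.8   -1. ] grip 0.677 ff 64.4 F [ 0.7 -1.9  3.4]
clear t31.6 tcp [ 620.6 -306.6  168.3] grip 0.853 ff 0.0 F [-0.4 -0.2  0.5]
touch True t35.3 tcp [479.2  -5.8 -12.1] grip 0.969 ff 2.3 F [-1.3 -0.7  5.3]
gripped t36.0 tcp [479.9  -5.9  -3.5] grip 0.680 ff 64.3 F [0.7 0.7 5. ]
raised t37.3 tcp [478.5  -5.6 168.8] grip 0.676 ff 64.1 F [-0.8  0.6 -0.9]
over t38.3 tcp [ 614.4 -230.2  169.4] grip 0.677 ff 64.1 F [-0.5  0.8 -0.4]
down True t40.2 tcp [ 6.145e+02 -2.311e+02 -5.000e-01] grip 0.671 ff 64.4 F [ 0.3 -0.5  4.2]
clear t42.0 tcp [ 614.2 -230.9  168.4] grip 0.851 ff 0.0 F [0.5 0.1 0.3]
```

View pics/t1.png

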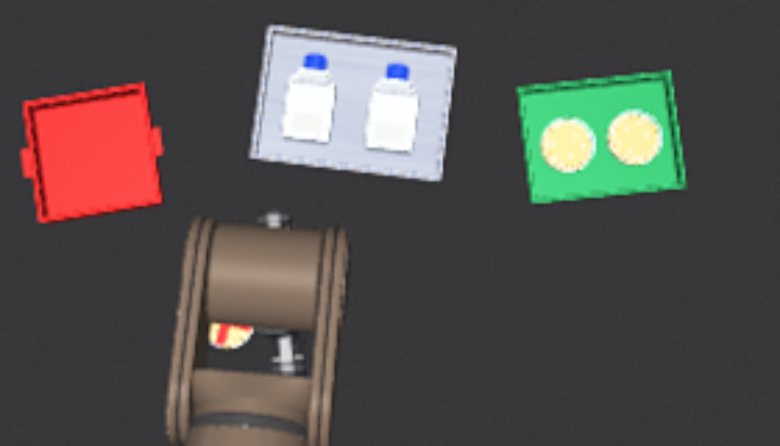

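View pics/s1.png

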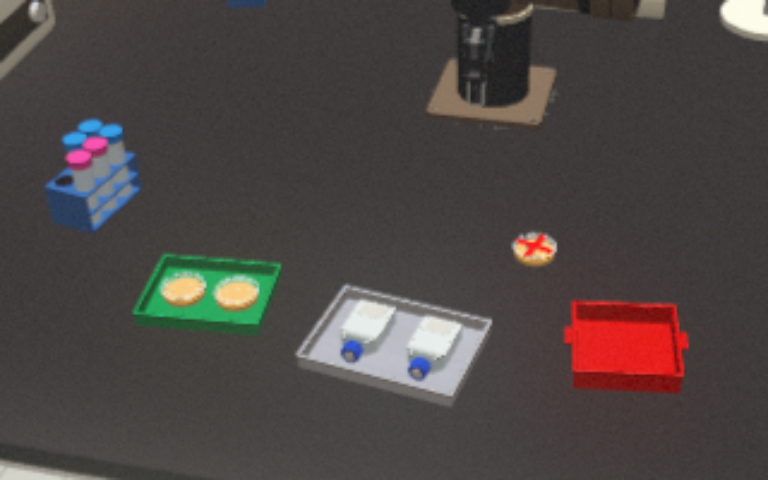

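All four clean vessels lie flat in their trays (top crop: flasks (308,98) and (392,108), dishes (568,145) and (635,137)). The marked dish hasn't moved (scene crop (535,248)), so I pick it up next.

```bash
python3 - <<'E'
from mv import *
g=D(98.3)
zg=pick(426.3,143.4,g,0.97,8)
x,y=loc("red",0,0); place(x,y,g,zg+2.2,0.85)
arm.reach([430,60,250],down(g)); arm.hold(0.5); st("end")
import cv2; from bench import get_image
im,_=get_image("top"); im2,_=get_image("scene")
cv2.imwrite("pics/t2.png",np.vstack([cv2.resize(im[130:280,80:480,::-1],(720,270)),cv2.resize(im2[150:280,100:460,::-1],(720,260))]))
E
```

```text
touch True t46.3 tcp [426.2 143.4 -12.1] grip 0.970 ff 2.4 F [-1.8  0.2  5.1]
gripped t47.1 tcp [426.8 143.5  -3.6] grip 0.675 ff 64.2 F [-0.6  0.1  5.1]
raised t48.4 tcp [425.5 143.3 168.8] grip 0.676 ff 64.0 F [-0.4 -0.2 -1. ]
over t49.3 tcp [610.  287.5 169.1] grip 0.675 ff 64.0 F [-0.  -0.8  0.2]
down True t51.2 tcp [ 6.103e+02  2.878e+02 -5.000e-01] grip 0.673 ff 64.3 F [ 1.5 -0.2  3.6]
clear t53.0 tcp [610.  287.7 168.3] grip 0.846 ff 0.0 F [ 0.7 -0.2 -0.1]
end t54.6 tcp [430.1  60.1 249.9] grip 0.845 ff 0.0 F [ 0.2 -0.3  0.4]
```

View pics/t2.png

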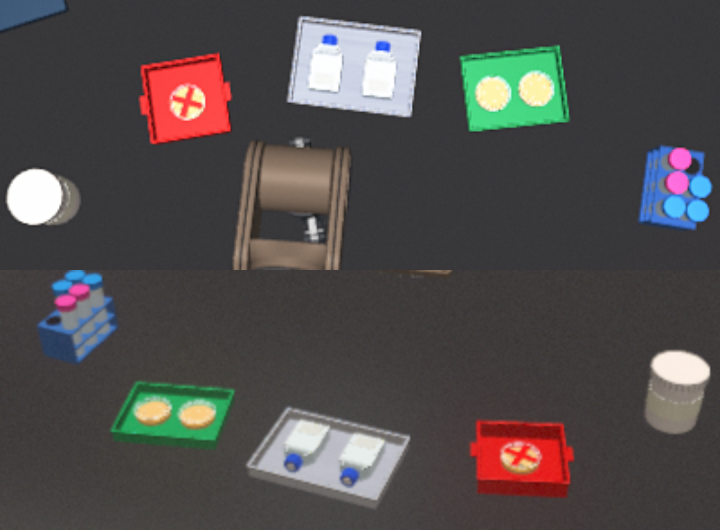

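The marked dish is flat, lid up, in the middle of the red pan ((187,101) and (521,457)). The other four vessels, the tub and the rack are where they should be.

```bash
python3 -c "
from bench import arm
print(arm.job_done())"
```

```text
the job is handed in; nothing more can be done
None
```

Job handed in at about 55 s: final pictures show both flasks flat in the steel tray, both plain dishes lid up in the green tray, then the contaminated dish lid up in the red pan, with the tub and rack not visibly moved; no verdict was returned.

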